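# Close the sample tub with the lid from the hook

## Task

Close the white sample tub: lift the teal lid by its handle up and off the two-pronged hook, set it fully home on the tub without dropping it, and let go. Then fold both orange clips in and down flat onto the lid, one after the other. Leave the other things on the bench where they are.

Things in the scene. Friction and masses are not known exactly. Their poses are not given: they have to be found in the camera images.
- stand: Fixed steel stand on a black foot plate 150 x 170 x 12 mm. Origin: on the bench under its 20 mm post, z up. From the top of the post two parallel round prongs (8 mm thick, at y = -40 and +40 mm, level, upper side at z = 170 mm) run along its -x, nothing between them. Their ends, at x = -121 mm, turn up to z = 188 mm, 18 mm above the level part. Nothing of the stand is higher.
- prongs (a point): On the stand: point midway between the prongs, level with their upper side (z = 170 mm), 85 mm in front of the post; axes as the stand's. The lid hangs within 10 mm of here, level, its x along the stand's within 0.03 rad, its bar across the prongs; it can rise 47 mm before its panel meets the prongs from below.
- lid: Teal lid, 0.14 to 0.24 kg, panel 134 (x) x 196 (y) x 6 mm, the same after half a turn. Origin: centre of the underside of the panel; z up. Below the panel a stepped plug, 112 x 176 mm and under it 102 x 166 mm, 12 mm deep in all, enters the tub. Above it a rigid white handle: a bar along y on two legs at y = -55 and +55 mm. It hangs by the bar across the two prongs.
- lid_handle (a point): On the lid: centre of the handle bar (10 mm thick along x, 18 mm high, 120 mm long along y), 70 mm above the lid's origin; axes as the lid's. Its middle is free for grasping between the two prongs.
- tub: Fixed white open sample tub, 130 (x) x 194 (y) x 85 mm high, walls 5 mm, with capped tubes inside (tops at 64 mm). Origin: on the bench under its centre, z up. It carries an orange hinged clip at each short end (+y: left, -y: right).
- tub_seat (a point): On the tub: centre of the mouth, at the height of the rim (85 mm); axes as the tub's. The lid's origin comes here when it is seated, its y along the tub's y, with 4 mm of play to each side.
- clip_left (a joint): Orange clip flap at the tub's +y end, a flat plate 50 mm wide (along x), 42 mm long from hinge to free edge, 4 mm thick. Hinge along the tub's x. 0 = folded in flat on the seated lid (1 mm above it), pi/2 = upright, 2.1 = its stop, leaning outwards. Light friction (about 0.03 N m): it stays where it is left.
- clip_right (a joint): The same flap at the tub's -y end, with the same values.
- clip_left_hinge (a point): On the tub: middle of the left clip's hinge axis, at tub y = +106 mm, z = 94 mm; axes as the tub's.
- clip_right_hinge (a point): On the tub: middle of the right clip's hinge axis, at tub y = -106 mm, z = 94 mm; axes as the tub's.
- clip_left_edge (a point): Middle of the left clip's free edge, 42 mm from its hinge. An open clip reaches up to 138 mm above the bench: carry the lid in above it.
- clip_right_edge (a point): Middle of the right clip's free edge, 42 mm from its hinge.
- jar: Bystander: amber glass jar with a blue cap, 68 mm across, 90 mm tall. Origin: centre of its underside.
- beaker: Bystander: glass beaker, 84 mm across, 90 mm tall. Origin: centre of its underside.
- dishes: Bystander: stack of round culture dishes, 73 mm across, 36 mm tall. Origin: centre of its underside.
Mind the look-alikes: they are no part of the job. Leave any red look-alike of the stand alone. Of the things that look like the lid, the larger one is meant.

How it is judged:
On the way, in this order (a step that is already met when the one before it is completed fails the run):
1. the lid is off the hook: clear of the prongs and in the air (horizontal distance between lid_handle and prongs above 0.06 m and height (world z) of lid above 0.1 m and contact force between lid and stand below 0.05 N), for 0.1 s.
2. the lid sits home on the tub and is let go, both clips still open (horizontal distance between lid and tub_seat below 0.007 m and z of lid in the frame of tub_seat between -0.004 and 0.003 m and angle between the y axis of lid and the y axis of tub, either way round below 0.08 rad and angle between lid's own z axis and vertical below 0.04 rad and contact force between the fingers and lid below 0.05 N and value of joint each of clip_left, clip_right above 1 rad), for 0.1 s.
3. one clip is folded down (value of joint any of clip_left, clip_right below 0.12 rad), for 0.1 s.
4. both clips are folded down (value of joint each of clip_left, clip_right below 0.12 rad), for 0.1 s.
At the end, for the whole second after the job is handed in: The lid is at rest on the tub's rim: centred within 7 mm, panel on the rim within 3 mm, square within 0.08 rad and level within 0.04 rad; both clips are folded in flat on it (each joint below 0.12 rad) (all of step 4 and horizontal distance between lid and tub_seat below 0.007 m and z of lid in the frame of tub_seat between -0.004 and 0.003 m and angle between the y axis of lid and the y axis of tub, either way round below 0.08 rad and angle between lid's own z axis and vertical below 0.04 rad and linear speed of lid below 0.02 m/s); the robot touches nothing.
It fails at once if the lid is dropped: out of the fingers it falls faster than 0.6 m/s (a fall of about 20 mm) (linear speed of lid above 0.6 m/s and contact force between the fingers and lid below 0.05 N).
It fails at once if a bystander (jar, beaker or dishes) is moved by more than 25 mm (distance of any of jar, beaker, dishes from where it was at the start of the episode above 0.025 m).
It also fails if it takes over 58 s, if anything falls off the work surface, if the arm or the gripper's body presses on something with over 40 N, if the wrist force passes 120 N, or if a joint passes its speed limit or range.

## Robot

A 6-joint arm with a two-finger parallel gripper is mounted at the origin on the work surface. World frame = base frame: x ahead of the robot, y to its left, z up, the work surface at z = 0. Lengths are in m, angles in rad, forces in N, time in s.
With the tool pointing down it reaches from about 0.4 to 0.825 m from the base axis. Payload 7 kg.
Tool frame: the origin (TCP) lies midway between the tips of the shut fingers; the grasp point (between the pads) lies 19 mm behind it; z points along the fingers, x is the direction in which the jaws open and shut, and the axes are right-handed (so a half turn about z gives the same grasp; the last joint's range is limited). The gripper opens to 88 mm and grips with 3 to 60 N. Pads are 19 mm wide; open, the fingers measure 130 mm over their backs; the gripper's body (78 mm by 193 mm) begins 47 mm behind the grasp point.
Start: joints at [-1.015, 0.359, 0.012, 0, -1.224, -0.288], TCP at [0.179, -0.651, 0.227] pointing down, gripper open.
Joint ranges: [-3.07, 3.07], [-1.43, 2.12], [-1.02, 1.25], [-3.03, 1.67], [-3.05, -0], [-3.03, 3.03]. Speed limits (rad/s): [2.39, 2.39, 3.01, 3.14, 3.14, 3.14].

## Interface

Orientations are given as [roll, pitch, yaw] about the fixed x, y, z axes, in that order (R = Rz(yaw) Ry(pitch) Rx(roll)).
In Python, from station import arm, viewer, ticket gives the robot as it stands. The module is installed in compiled form; this text tells all that it offers.
- The arm moves only by the tool step_arm, never from a script. Its argument "targets" is a list of rows, each a list of 3 entries, a list of its own where there are three numbers: the shift along the tool's x, y, z in m, then the turn, a rotation vector about the tool's x, y, z in degrees, then the opening, from -1 (shut) to 1 (fully open), so that 0 is half open. A call has exactly 8 rows; each row shifts and turns the commanded pose from where the row before left it, along the tool's axes as they then stand; what a row does not reach is not made up. A row lasts 1/10 s, in which the tool goes at most 50 mm and 8.59 degrees, less where a joint would pass 70% of its speed; a pose out of reach is approached as far as the arm can. A call is refused whole if a number of a shift passes 0.05 or a number of a turn 8.59, either way. A call with a gripper value outside its range is refused whole. The fingers move at their own pace and stop on an object; "grip_force" is the grip in N (left out, the last holds). Time passes only in rows, so rows that do not move let the fingers close, or fill a call up. It gives the time, the measured TCP pose, the force and the opening at its end, in the units of the state.
- arm.get_state(): the state, without advancing time (a new reading comes with each control period).
- viewer.grab_frame(name): name is "side" or "top" or "wrist"; returns (picture, depth): 420x560x3 uint8, red, green, blue; 420x560 float32, m along the optical axis (not along the pixel's ray), 0 where there is no reading.
- viewer.calibration(name): a dict with "fov_y" (degrees; the focal length in pixels is half the picture's height over the tangent of half this angle, whatever the lens; pixels are square), "cx", "cy" (the principal point, pixels), "world_to_cam" (4x4, takes a point from world to camera coordinates); the wrist camera has in their place "tool_from_camera" (4x4, takes a point from camera to tool coordinates, whose origin is the TCP and whose axes are the tool frame's). Camera axes: x right, y up, looking along -z (the intrinsics and any distortion apply to the point x, -y, -z); pixel columns grow to the right and rows downward; lengths in m; the calibration is good to about 2 mm. A picture is of the moment at which its call begins: read the wrist's pose just before it. calibration takes no time and is no camera call.
- ticket.job_done(): hands the job in, once; it reports no verdict.
The state is a dict: "t": time; "q": joint angles; "qd": joint speeds; "joint_efforts": joint torques, N m; "eef_pos": TCP position; "ee_rot": TCP orientation; "force": force on the tool from outside, world axes, zero at the start; "moment": the same for the moment, N m; "width": finger opening in m.
Only numpy, scipy, OpenCV 4.12 (cv2) and the standard library are available. Lean on these libraries where they do the work, as an engineer would, in place of code of your own. Each camera call takes 0.05 s, during which the arm holds its last target.

## Working session

There is one attempt and no reset: what is moved stays moved. The work goes in short steps, Python scripts to look and compute and a tool call to move; the robot and the scene stay as the last step left them, time stands still between calls to the robot, and variables do not carry over. Pictures are saved under pics/ and viewed, and the job is handed in when it is done.

Besides the shell and the picture viewer there is one more tool, called after ">>>" by a JSON object that holds its "name" and its "arguments", one argument or row to a line. step_arm: Moves the arm, as the interface text tells. Its arguments: {"type":"object","properties":{"targets":{"type":"array"},"grip_force":{"type":"number"}},"required":["targets"]}

```bash
mkdir -p pics
python3 - <<'E'
from station import arm, viewer
import cv2,json
s=arm.get_state();print(s)
for n in("side","top"):
    p,d=viewer.grab_frame(n);cv2.imwrite(f"pics/{n}0.png",p[:,:,::-1])
    import numpy as np; np.savez(f"pics/{n}0.npz",p=p,d=d)
    print(n,viewer.calibration(n))
print(viewer.calibration("wrist"))
E
```

```text
{'t': 0.0, 'q': array([-1.01491455e+00,  3.59403678e-01,  1.10489854e-02, -3.76649573e-04,
       -1.22410979e+00, -2.88124087e-01]), 'qd': array([-3.03466899e-04, -2.01905465e-03,  3.68090879e-05, -2.95613089e-04,
        1.64900598e-03, -2.60546612e-04]), 'joint_efforts': array([-2.29553414e-03, -5.82726073e+01,  2.93044996e+01,  6.99730843e+00,
        6.79521851e-03, -1.35986215e-04]), 'eef_pos': array([ 0.17844618, -0.65046324,  0.22560277]), 'ee_rot': array([-3.14145807e+00, -1.70001215e-03,  1.83842563e+00]), 'force': array([ 0.85130724, -0.01812748,  0.58820443]), 'moment': array([-0.00740684, -0.03835792,  0.03660684]), 'width': 0.0879435577808125}
side {'fov_y': 43.2827544836539, 'cx': 275.7092476946558, 'cy': 219.7481699267916, 'world_to_cam': array([[ 0.71990033, -0.693935  , -0.01406177, -0.27087854],
       [ 0.52565489,  0.53186987,  0.66392875, -0.37490607],
       [-0.45324436, -0.48535416,  0.74766362, -1.78363657],
       [ 0.        ,  0.        ,  0.        ,  1.        ]])}
top {'fov_y': 48.31074826731141, 'cx': 280.9961739568845, 'cy': 207.9055184998678, 'world_to_cam': array([[ 0.00912185, -0.99988956,  0.01173282,  0.09046429],
       [ 0.99018976,  0.01066817,  0.13932132, -0.45850331],
       [-0.1394311 ,  0.01034685,  0.99017772, -1.41469006],
       [ 0.        ,  0.        ,  0.        ,  1.        ]])}
{'fov_y': 65.81192188901757, 'cx': 277.67846410542, 'cy': 214.97461387632214, 'tool_from_camera': array([[ 9.99999985e-01, -1.67922223e-04,  5.27625927e-05,
        -2.22678891e-04],
       [-1.48893666e-04, -9.66879164e-01, -2.55234519e-01,
        -6.87256590e-02],
       [ 9.38745995e-05,  2.55234508e-01, -9.66879174e-01,
        -1.58373587e-01],
       [ 0.00000000e+00,  0.00000000e+00,  0.00000000e+00,
         1.00000000e+00]])}
```

View pics/side0.png

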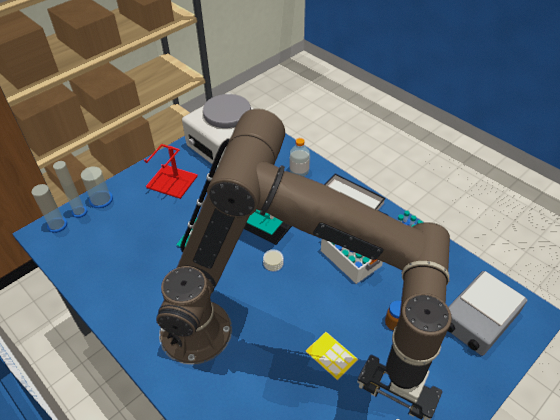

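View pics/top0.png

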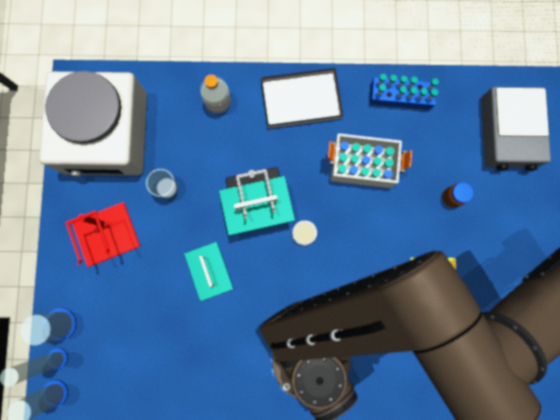

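The top view shows the teal lid on the dark stand at about (256,203), with the handle bar at (256,202). The tub is at (366,160), with orange clips at (333,152) and (406,159). The beaker is at (161,185), the dishes at (305,233) and the jar at (458,195). The arm blocks the side view.

```bash
cat > h.py <<'E'
import numpy as np,cv2
from station import arm,viewer
from scipy.spatial.transform import Rotation as R
def cloud(name,d,T=None):
    c=viewer.calibration(name);f=d.shape[0]/2/np.tan(np.radians(c['fov_y']/2))
    v,u=np.mgrid[:d.shape[0],:d.shape[1]]
    P=np.stack([(u-c['cx'])/f*d,-(v-c['cy'])/f*d,-d,np.ones_like(d)],-1)
    M=np.linalg.inv(c['world_to_cam']) if T is None else T@c['tool_from_camera']
    return (P@M.T)[...,:3]
def toolT(s):
    T=np.eye(4);T[:3,:3]=R.from_euler('xyz',s['ee_rot']).as_matrix();T[:3,3]=s['eef_pos'];return T
def wrist(tag):
    s=arm.get_state();p,d=viewer.grab_frame('wrist');cv2.imwrite(f'pics/{tag}.png',p[:,:,::-1])
    X=cloud('wrist',d,toolT(s));np.savez(f'pics/{tag}.npz',p=p,d=d,X=X);return s,p,d,X
def hsv(p):return cv2.cvtColor(p,cv2.COLOR_RGB2HSV)
def rect(pts):
    (c,sz,a)=cv2.minAreaRect(pts[:,:2].astype(np.float32)*1000);return np.array(c).round(1),np.array(sz).round(1),round(a,1)
E
python3 - <<'E'
from h import *
z=np.load('pics/top0.npz');p,d=z['p'],z['d'];X=cloud('top',d)
for n,(u,v) in dict(bar=(256,202),panelL=(230,215),panelR=(287,220),tubc=(366,160),cl=(333,152),cr=(406,159),beak=(161,185),dish=(305,233),jar=(460,192),table=(330,260),smallbar=(207,270),small=(220,285)).items():print(n,X[v,u].round(4),p[v,u])
h=hsv(p)
teal=(abs(h[...,0].astype(int)-82)<10)&(h[...,1]>120)
m=teal.copy();m[:,:200]=0;m[:,310:]=0;m[:150]=0;m[250:]=0
P=X[m];print('lid',len(P),np.percentile(P[:,2],[5,50,95]),rect(P[abs(P[:,2]-np.median(P[:,2]))<.008]))
m=(h[...,0]<12)&(h[...,1]>150);m[:130]=0;m[185:]=0;
for a,b in((322,342),(396,416)):
    q=np.zeros_like(m);q[:,a:b]=m[:,a:b];P=X[q];print('clip',len(P),P.min(0).round(3),P.max(0).round(3),P.mean(0).round(3),rect(P))
E
```

```text
bar [0.4506 0.1655 0.192 ] [227 234 231]
panelL [0.4235 0.2436 0.1144] [ 52 225 201]
panelR [0.4102 0.0783 0.1187] [ 55 221 198]
tubc [ 0.6034 -0.1635  0.0678] [ 68 154 245]
cl [ 0.6175 -0.0579  0.1045] [200 108  40]
cr [ 0.5947 -0.2715  0.1203] [140  62  13]
beak [0.5299 0.4739 0.0069] [169 189 202]
dish [0.38   0.0211 0.0387] [230 229 192]
jar [ 0.5033 -0.4395  0.0893] [ 53 136 242]
table [ 0.2998 -0.0587  0.0054] [ 42 102 175]
smallbar [0.2655 0.3199 0.0135] [151 210 196]
small [0.2205 0.2787 0.0146] [ 49 224 199]
lid 2739 [0.01561959 0.11634989 0.12122482] (array([455.3, 168.7]), array([135.1, 195.5]), 13.3)
clip 11 [ 0.595 -0.058  0.107] [ 0.641 -0.043  0.136] [ 0.617 -0.048  0.124] (array([617.4, -49.1]), array([11. , 46.1]), 81.5)
clip 23 [ 0.57  -0.28   0.098] [ 0.614 -0.262  0.133] [ 0.589 -0.27   0.115] (array([ 591.4, -270.7]), array([14.7, 44.8]), 76.1)
```

```bash
cat >> h.py <<'E'
def plan(p0,y0,p1,y1,n):
    """rows for tool-down move, yaw linear; prints tool shifts(m) and turn z(deg)"""
    p0,p1=np.array(p0),np.array(p1)
    for i in range(n):
        yw=y0+(y1-y0)*i/n;M=R.from_euler('xyz',[np.pi,0,yw]).as_matrix()
        print((M.T@(p1-p0)/n).round(4),-np.degrees((y1-y0)/n).round(2))
E
python3 - <<'E'
from h import *
z=np.load('pics/top0.npz');p,d=z['p'],z['d'];X=cloud('top',d)
h=hsv(p)
teal=(abs(h[...,0].astype(int)-82)<10)&(h[...,1]>120)
m=teal.copy();m[:,:200]=0;m[:,310:]=0;m[:150]=0;m[250:]=0
P=X[m];P=P[abs(P[:,2]-.117)<.008];print(cv2.boxPoints(cv2.minAreaRect((P[:,:2]*1000).astype(np.float32))))
s=p.astype(int)
w=np.zeros(p.shape[:2],bool);w[125:195,320:415]=1
P=X[w];P=P[(abs(P[:,2]-.087)<.008)];print(len(P),rect(P),cv2.boxPoints(cv2.minAreaRect((P[:,:2]*1000).astype(np.float32))))
print(R.from_euler('xyz',arm.get_state()['ee_rot']).as_matrix())
plan(arm.get_state()['eef_pos'],1.8384,[.48,-.05,.36],np.pi+.2,16)
E
```

```text
[[367.15637  248.38275 ]
 [412.00806   58.097176]
 [543.4785    89.08569 ]
 [498.62683  279.37128 ]]
509 (array([ 607., -163.]), array([225.2, 131.8]), 83.9) [[ 529.48065  -267.94757 ]
 [ 660.57025  -281.961   ]
 [ 684.5118    -57.998505]
 [ 553.4222    -43.985077]]
[[-2.64500414e-01  9.64385417e-01 -5.45532266e-04]
 [ 9.64384361e-01  2.64500936e-01  1.43516633e-03]
 [ 1.52834727e-03 -1.46500697e-04 -9.99998821e-01]]
[ 0.0312  0.0281 -0.0084] -5.38
[ 0.0284  0.0309 -0.0084] -5.38
[ 0.0254  0.0334 -0.0084] -5.38
[ 0.0222  0.0357 -0.0084] -5.38
[ 0.0187  0.0376 -0.0084] -5.38
[ 0.0151  0.0392 -0.0084] -5.38
[ 0.0114  0.0404 -0.0084] -5.38
[ 0.0075  0.0413 -0.0084] -5.38
[ 0.0036  0.0418 -0.0084] -5.38
[-0.0003  0.042  -0.0084] -5.38
[-0.0043  0.0418 -0.0084] -5.38
[-0.0082  0.0412 -0.0084] -5.38
[-0.012   0.0402 -0.0084] -5.38
[-0.0157  0.0389 -0.0084] -5.38
[-0.0193  0.0373 -0.0084] -5.38
[-0.0227  0.0353 -0.0084] -5.38
```

>>> {"name": "step_arm", "arguments": {
  "targets": [
    [[0.031,0.028,-0.008],[0,0,-5.4],1],
    [[0.028,0.031,-0.008],[0,0,-5.4],1],
    [[0.025,0.033,-0.008],[0,0,-5.4],1],
    [[0.022,0.036,-0.008],[0,0,-5.4],1],
    [[0.019,0.038,-0.008],[0,0,-5.4],1],
    [[0.015,0.039,-0.008],[0,0,-5.4],1],
    [[0.011,0.04,-0.008],[0,0,-5.4],1],
    [[0.0075,0.041,-0.008],[0,0,-5.4],1]
  ]
}}

```text
t: 0.9
eef_pos: [0.3295, -0.3505, 0.2907]
ee_rot: [3.141, -0.0, 2.596]
force: [1.8, -0.0, 0.3]
width: 0.0874
```

>>> {"name": "step_arm", "arguments": {
  "targets": [
    [[0.004,0.042,-0.008],[0,0,-5.4],1],
    [[0,0.042,-0.008],[0,0,-5.4],1],
    [[-0.004,0.042,-0.008],[0,0,-5.4],1],
    [[-0.008,0.041,-0.008],[0,0,-5.4],1],
    [[-0.012,0.04,-0.008],[0,0,-5.4],1],
    [[-0.016,0.039,-0.008],[0,0,-5.4],1],
    [[-0.019,0.037,-0.008],[0,0,-5.4],1],
    [[-0.023,0.035,-0.008],[0,0,-5.4],1]
  ]
}}

```text
t: 1.7
eef_pos: [0.4784, -0.0498, 0.3549]
ee_rot: [3.141, 0.0, -2.932]
force: [0.5, -0.4, -0.8]
width: 0.0874
```

Run:
```python
from h import *
s,p,d,X=wrist('w1');print(s['t'],s['q'].round(3),s['eef_pos'],s['ee_rot'],s['qd'].round(3))
```

```text
1.7 [ 0.306 -0.029 -0.175 -0.    -1.425 -0.097] [ 0.47843837 -0.04981292  0.3548747 ] [ 3.14139975e+00  6.49107384e-05 -2.93234979e+00] [ 0.706  0.232  0.393  0.002 -0.161  0.237]
```

View pics/w1.png

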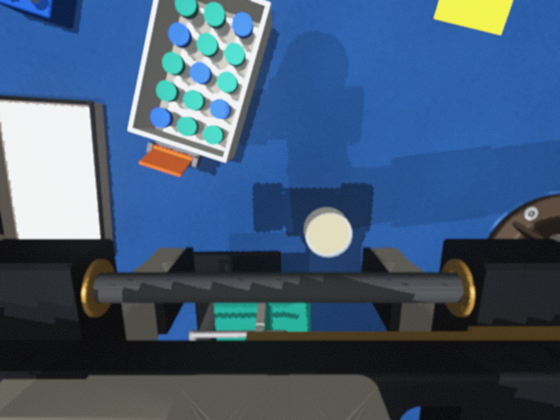

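The wrist view shows the tub partly cut off at the top edge, spanning about (130–270, 0–160). Its left clip is at (165,160), and the lid is mostly hidden behind the fingers. I'll shift to get a clean view of the tub.

>>> {"name": "step_arm", "arguments": {
  "targets": [
    [[-0.03,-0.02,0],[0,0,0],1],
    [[-0.03,-0.025,0],[0,0,0],1],
    [[-0.03,-0.025,0],[0,0,0],1],
    [[-0.01,-0.01,0],[0,0,0],1],
    [[0,0,0],[0,0,0],1],
    [[0,0,0],[0,0,0],1],
    [[0,0,0],[0,0,0],1],
    [[0,0,0],[0,0,0],1]
  ]
}}

```text
t: 2.55
eef_pos: [0.5918, -0.1091, 0.3554]
ee_rot: [3.142, 0.001, -2.936]
force: [-1.0, 1.0, -0.4]
width: 0.0875
```

Run:
```python
from h import *
s,p,d,X=wrist('w2');print(s['t'],s['eef_pos'],s['ee_rot'],s['qd'].round(3))
m=np.zeros(p.shape[:2],bool);m[:235]=1
r=m&(X[...,2]>.078)&(X[...,2]<.092)&(hsv(p)[...,1]<60)
P=X[r];print(len(P),P[:,2].mean(),rect(P),cv2.boxPoints(cv2.minAreaRect((P[:,:2]*1000).astype(np.float32))))
h=hsv(p);o=m&(h[...,0]<14)&(h[...,1]>150)&(X[...,2]>.07)
n,l,st,c=cv2.connectedComponentsWithStats(o.astype(np.uint8))
for i in range(1,n):
    if st[i,4]>30:
        Q=X[l==i];print(c[i],st[i],Q.mean(0).round(3),np.percentile(Q,[2,98],axis=0).round(3))
```

```text
2.55 [ 0.59182375 -0.10912234  0.35538289] [ 3.14158700e+00  1.25788681e-03 -2.93605170e+00] [ 0.001 -0.001  0.003  0.    -0.001  0.002]
2848 0.08412950628068307 (array([ 605.9, -164.9]), array([218.1, 130.1]), 83.9) [[ 529.6759   -266.53067 ]
 [ 659.016    -280.25946 ]
 [ 682.03845   -63.363495]
 [ 552.69836   -49.634705]]
[306.57495256  41.9829222 ] [ 283   23   49   38 1054] [ 0.594 -0.274  0.118] [[ 0.571 -0.282  0.095]
 [ 0.617 -0.266  0.136]]
[248.64400494 223.08776267] [228 208  43  27 809] [ 0.618 -0.055  0.114] [[ 0.594 -0.065  0.096]
 [ 0.64  -0.047  0.133]]
```

View pics/w2.png

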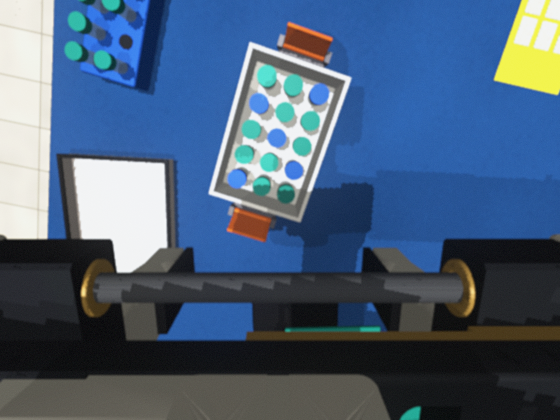

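The tub rim reads 130.1 mm wide at z≈0.084, centred at (0.606, -0.165) with yaw -0.106, which matches the given sizes and the top view. The clips are at (306,42) and (249,223), both open and leaning slightly outwards. Next I'll look at the lid.

Run:
```python
from h import *
s=arm.get_state();plan(s['eef_pos'],s['ee_rot'][2],[.46,.225,.355],.232-np.pi,8)
```

```text
[0.0076 0.0443 0.    ] -0.19
[0.0075 0.0443 0.    ] -0.19
[0.0073 0.0443 0.    ] -0.19
[0.0072 0.0443 0.    ] -0.19
[0.007  0.0444 0.    ] -0.19
[0.0069 0.0444 0.    ] -0.19
[0.0067 0.0444 0.    ] -0.19
[0.0066 0.0444 0.    ] -0.19
```

>>> {"name": "step_arm", "arguments": {
  "targets": [
    [[0.008,0.049,0],[0,0,-0.2],1],
    [[0.008,0.049,0],[0,0,-0.2],1],
    [[0.008,0.049,0],[0,0,-0.2],1],
    [[0.008,0.049,0],[0,0,-0.2],1],
    [[0.008,0.049,0],[0,0,-0.2],1],
    [[0.008,0.049,0],[0,0,-0.2],1],
    [[0.008,0.049,0],[0,0,-0.3],1],
    [[0,0.01,0],[0,0,0],1]
  ]
}}

```text
t: 3.4
eef_pos: [0.4599, 0.2268, 0.3551]
ee_rot: [3.14, 0.001, -2.906]
force: [0.9, 0.1, 0.8]
width: 0.0876
```

```bash
cat > lid.py <<'E'
from h import *
import sys
s,p,d,X=wrist(sys.argv[1]);print(s['t'],s['eef_pos'],s['ee_rot'],s['qd'].round(3))
h=hsv(p);m=np.zeros(p.shape[:2],bool);m[:235]=1
t=m&(abs(h[...,0].astype(int)-82)<12)&(h[...,1]>100)&(X[...,2]>.10)
P=X[t];print(len(P),np.percentile(P[:,2],[5,50,95]))
P=P[abs(P[:,2]-np.median(P[:,2]))<.008]
print(rect(P),cv2.boxPoints(cv2.minAreaRect((P[:,:2]*1000).astype(np.float32))).round(0).tolist())
b=m&(X[...,2]>.16)&(X[...,2]<.2);Q=X[b];print('hi',len(Q),np.percentile(Q,[1,99],axis=0).round(3))
b=b&(X[...,2]>.18)&(h[...,2]>190);Q=X[b];print('bar',len(Q),Q[:,2].mean(),rect(Q))
E
python3 lid.py w3
```

```text
3.4 [0.45992255 0.22681284 0.35514489] [ 3.14000312e+00  1.11114615e-03 -2.90582654e+00] [ 0.113  0.043  0.037  0.013 -0.008 -0.103]
15713 [0.11366911 0.11499975 0.11640597]
(array([453.7, 166. ]), array([134.3, 195.6]), 13.4) [[366.0, 246.0], [411.0, 55.0], [542.0, 86.0], [496.0, 277.0]]
hi 4068 [[0.412 0.111 0.164]
 [0.546 0.221 0.189]]
bar 1318 0.18768967385526375 (array([436.4, 161.7]), array([ 45.7, 119.8]), 13.3)
```

View pics/w3.png

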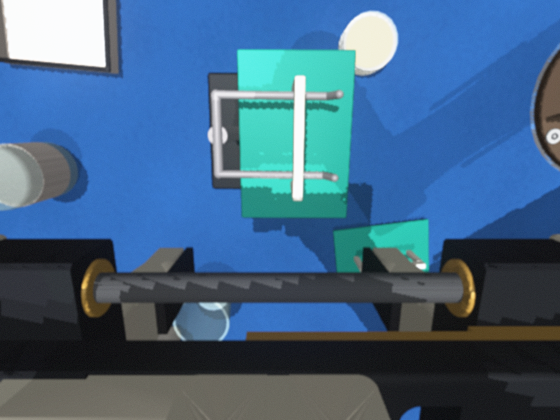

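The wrist view shows the lid panel spanning (238–355, 50–218) and the bar spanning rows 75–200 at column 299, across the prongs. It measures 134×196 mm, panel top 0.115, bar top 0.188, centre (0.4537, 0.166), yaw 0.234, and all of these match the given sizes. I'll go down half open.

>>> {"name": "step_arm", "arguments": {
  "targets": [
    [[0.01,-0.03,0.01],[0,0,0],0],
    [[0.01,-0.028,0.02],[0,0,0],0],
    [[0,0,0.03],[0,0,0],0],
    [[0,0,0.03],[0,0,0],0],
    [[0,0,0.03],[0,0,0],0],
    [[0,0,0.02],[0,0,0],0],
    [[0,0,0],[0,0,0],0],
    [[0,0,0],[0,0,0],0]
  ]
}}

```text
t: 4.25
eef_pos: [0.4564, 0.1618, 0.2154]
ee_rot: [-3.141, 0.001, -2.911]
force: [-0.4, 0.3, 0.7]
width: 0.044
```

Run:
```python
from h import *
s=arm.get_state();print(s['eef_pos'],s['ee_rot'],s['width'],s['force'],s['qd'].round(3))
p,d=viewer.grab_frame('side');cv2.imwrite('pics/s1.png',cv2.resize(p[100:320,150:400,::-1],None,fx=3,fy=3)[:600,:750])
plan(s['eef_pos'],s['ee_rot'][2],[.4537,.166,.161],-2.9076,2)
```

```text
[0.45639134 0.16182768 0.21544651] [-3.14130015e+00  6.47122559e-04 -2.91057596e+00] 0.04396887170140755 [-0.43061814  0.31656631  0.66443491] [ 0.004 -0.013  0.023  0.004 -0.002 -0.003]
[0.0008 0.0023 0.0272] -0.09
[0.0008 0.0023 0.0272] -0.09
```

View pics/s1.png

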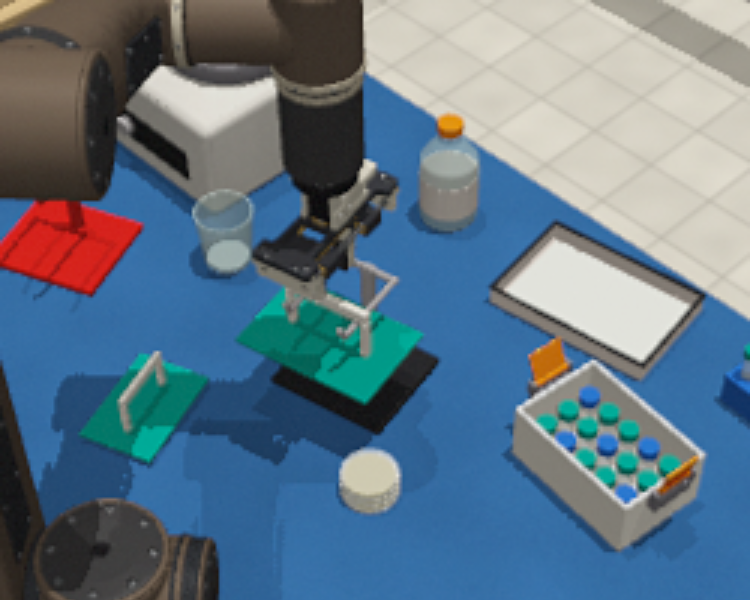

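The side view shows the open fingers straddling the bar between the prongs, at about (330,285). I'll descend and close at a firm force.

>>> {"name": "step_arm", "arguments": {
  "targets": [
    [[0.001,0.003,0.02],[0,0,0],0],
    [[0,0.001,0.02],[0,0,0],0],
    [[0,0,0.014],[0,0,-0.1],0],
    [[0,0,0],[0,0,0],0],
    [[0,0,0],[0,0,0],-1],
    [[0,0,0],[0,0,0],-1],
    [[0,0,0],[0,0,0],-1],
    [[0,0,0],[0,0,0],-1]
  ],
  "grip_force": 40
}}

```text
t: 5.1
eef_pos: [0.4544, 0.1661, 0.1613]
ee_rot: [3.141, 0.001, -2.909]
force: [-0.5, 0.2, -0.3]
width: 0.0174
```

Run:
```python
from h import *
s=arm.get_state();print(s['eef_pos'],s['ee_rot'],s['width'],s['force'],s['moment'],s['qd'].round(3))
```

```text
[0.45438594 0.16610712 0.16125813] [ 3.14103473e+00  1.07236976e-03 -2.90867921e+00] 0.017429979681230248 [-0.47746685  0.19589549 -0.34471117] [ 0.00196119  0.20657986 -0.02720014] [-0.     0.003 -0.005 -0.001  0.004  0.   ]
```

>>> {"name": "step_arm", "arguments": {
  "targets": [
    [[0,0,0],[0,0,0],-1],
    [[0,0,0],[0,0,0],-1],
    [[0,0,0],[0,0,0],-1],
    [[0,0,-0.008],[0,0,0],-1],
    [[0,0,-0.012],[0,0,0],-1],
    [[0,0,-0.012],[0,0,0],-1],
    [[0,0,0],[0,0,0],-1],
    [[0,0,0],[0,0,0],-1]
  ],
  "grip_force": 40
}}

```text
t: 5.9
eef_pos: [0.4542, 0.1661, 0.193]
ee_rot: [3.141, 0.001, -2.909]
force: [0.0, 0.1, -1.8]
width: 0.0095
```

Run:
```python
from h import *
s=arm.get_state();print(s['eef_pos'],s['ee_rot'],s['width'],s['force'],s['moment'],s['qd'].round(3))
p,d=viewer.grab_frame('side');cv2.imwrite('pics/s2.png',cv2.resize(p[150:300,200:350,::-1],None,fx=4,fy=4))
```

```text
[0.45419715 0.16607358 0.19300911] [ 3.14081067e+00  9.27390194e-04 -2.90883872e+00] 0.009519418383979582 [ 0.0123204   0.08376458 -1.84190801] [-0.01334808  0.18171444  0.03876053] [ 0.001  0.012 -0.018 -0.005  0.003 -0.   ]
```

View pics/s2.png

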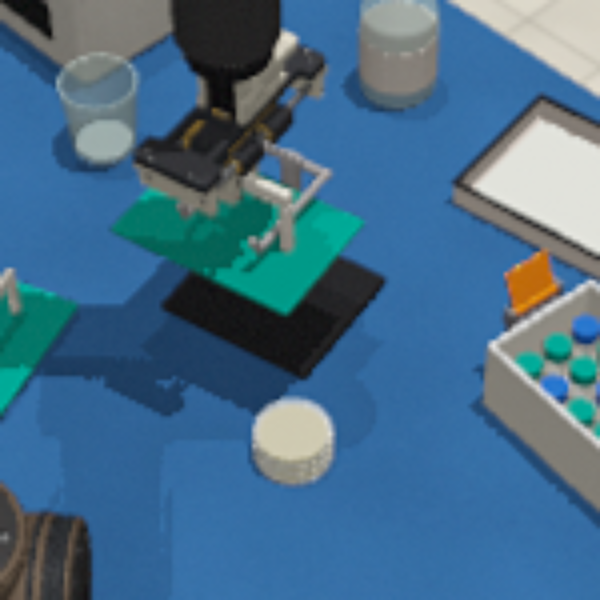

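The lid is lifted level, with a width of 9.5 mm and about 1.8 N of load, which fits its mass. I'll slide it out along the stand's -x (tool +x).

>>> {"name": "step_arm", "arguments": {
  "targets": [
    [[0.008,0,0],[0,0,0],-1],
    [[0.012,0,0],[0,0,0],-1],
    [[0.014,0,0],[0,0,0],-1],
    [[0.014,0,0],[0,0,0],-1],
    [[0.01,0,0],[0,0,0],-1],
    [[0.007,0,0],[0,0,0],-1],
    [[0,0,0],[0,0,0],-1],
    [[0,0,0],[0,0,0],-1]
  ]
}}

```text
t: 6.75
eef_pos: [0.391, 0.1512, 0.1929]
ee_rot: [3.141, 0.001, -2.908]
force: [0.3, 0.6, -1.7]
width: 0.0096
```

Run:
```python
from h import *
s=arm.get_state();print(s['q'].round(3),s['eef_pos'],s['ee_rot'],s['width'],s['force'],s['moment'],s['qd'].round(3))
p,d=viewer.grab_frame('side');cv2.imwrite('pics/s3.png',cv2.resize(p[150:300,200:350,::-1],None,fx=4,fy=4))
```

```text
[ 0.844 -0.051 -0.567  0.    -1.054 -0.611] [0.39104834 0.15119501 0.19289632] [ 3.14119794e+00  8.79650754e-04 -2.90807707e+00] 0.009615724912416869 [ 0.3274091   0.62232588 -1.67199966] [0.01271146 0.03402573 0.01258741] [-0.008  0.013  0.009  0.003 -0.001  0.002]
```

View pics/s3.png

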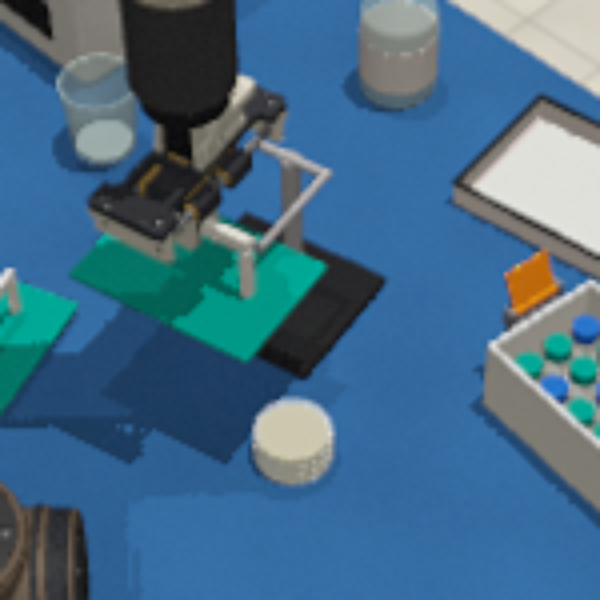

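The bar is past the upturned tips, and the leg at (248,270) is in front of the prong end at (262,245). Part of the panel is still under the prongs, so I'll go sideways (tool -y) at this height to clear it.

>>> {"name": "step_arm", "arguments": {
  "targets": [
    [[0.002,-0.01,0],[0,0,0],-1],
    [[0.002,-0.02,0],[0,0,0],-1],
    [[0,-0.025,0],[0,0,0],-1],
    [[0,-0.03,0],[0,0,0],-1],
    [[0,-0.03,0],[0,0,0],-1],
    [[0,-0.03,0],[0,0,0],-1],
    [[0,-0.02,0],[0,0,0],-1],
    [[0,-0.01,0],[0,0,0],-1]
  ]
}}

```text
t: 7.6
eef_pos: [0.4275, -0.0223, 0.1923]
ee_rot: [-3.141, -0.001, -2.911]
force: [-0.2, 0.1, -1.6]
width: 0.0101
```

Run:
```python
from h import *
s=arm.get_state();print(s['q'].round(3),s['eef_pos'],s['ee_rot'],s['width'],s['force'],s['moment'],s['qd'].round(3))
p,d=viewer.grab_frame('side');cv2.imwrite('pics/s4.png',cv2.resize(p[150:300,200:400,::-1],None,fx=4,fy=4))
plan(s['eef_pos'],s['ee_rot'][2],[.5,-.10,.26],-2.908-.17,8)
```

```text
[ 0.413 -0.033 -0.551  0.    -1.053 -0.182] [ 0.42748448 -0.02225216  0.19227829] [-3.14130034e+00 -8.86845126e-04 -2.91078840e+00] 0.010120105805068825 [-0.19552776  0.14380089 -1.6474095 ] [0.01216953 0.09771335 0.0021732 ] [-0.23   0.047  0.048 -0.004  0.005  0.225]
[-0.0066 -0.0115 -0.0085] 1.2
[-0.0068 -0.0114 -0.0085] 1.2
[-0.0071 -0.0112 -0.0085] 1.2
[-0.0073 -0.0111 -0.0085] 1.2
[-0.0075 -0.0109 -0.0085] 1.2
[-0.0078 -0.0108 -0.0085] 1.2
[-0.008  -0.0106 -0.0085] 1.2
[-0.0082 -0.0104 -0.0085] 1.2
```

View pics/s4.png

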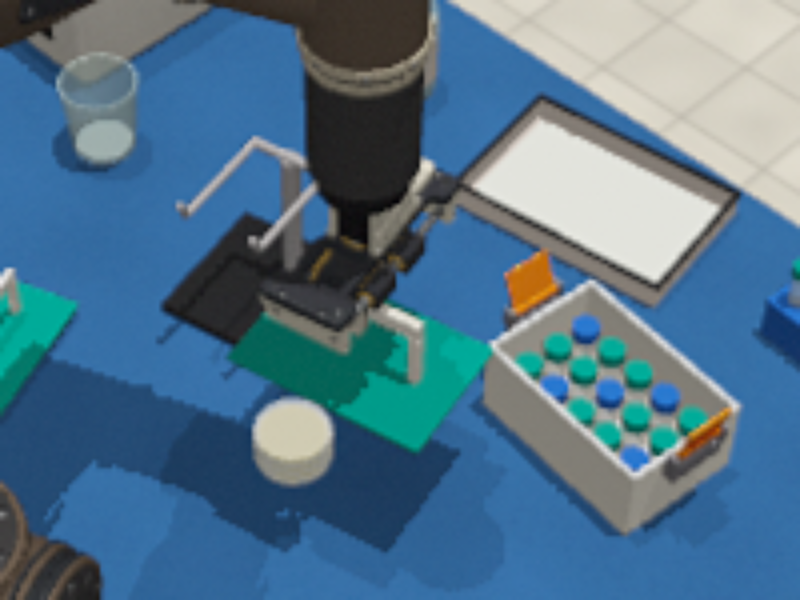

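The lid is clear of the stand (prong end at (262,245), lid left corner at (232,352)) and level. I'll lift it and carry it over the tub.

Run:
```python
from h import *
s=arm.get_state()
plan(s['eef_pos']-[0,0,0.],s['ee_rot'][2],[.606,-.165,.192],-3.249,10)
```

```text
[-0.0141 -0.018   0.    ] 1.94
[-0.0147 -0.0175  0.    ] 1.94
[-0.0153 -0.017   0.    ] 1.94
[-0.0159 -0.0164  0.    ] 1.94
[-0.0164 -0.0159  0.    ] 1.94
[-0.0169 -0.0153  0.    ] 1.94
[-0.0174 -0.0148  0.    ] 1.94
[-0.0179 -0.0142  0.    ] 1.94
[-0.0184 -0.0135  0.    ] 1.94
[-0.0188 -0.0129  0.    ] 1.94
```

>>> {"name": "step_arm", "arguments": {
  "targets": [
    [[0,0,-0.015],[0,0,0],-1],
    [[0,0,-0.02],[0,0,0],-1],
    [[0,0,-0.025],[0,0,0],-1],
    [[0,0,0],[0,0,0],-1],
    [[0,0,0],[0,0,0],-1],
    [[0,0,0],[0,0,0],-1],
    [[0,0,0],[0,0,0],-1],
    [[0,0,0],[0,0,0],-1]
  ]
}}

```text
t: 8.45
eef_pos: [0.427, -0.0204, 0.2519]
ee_rot: [-3.141, -0.001, -2.909]
force: [0.5, 0.1, -1.6]
width: 0.0097
```

>>> {"name": "step_arm", "arguments": {
  "targets": [
    [[-0.014,-0.018,0],[0,0,1.9],-1],
    [[-0.015,-0.018,0],[0,0,1.9],-1],
    [[-0.015,-0.017,0],[0,0,1.9],-1],
    [[-0.016,-0.016,0],[0,0,1.9],-1],
    [[-0.016,-0.016,0],[0,0,1.9],-1],
    [[-0.017,-0.015,0],[0,0,1.9],-1],
    [[-0.017,-0.015,0],[0,0,1.9],-1],
    [[-0.018,-0.014,0],[0,0,1.9],-1]
  ]
}}

```text
t: 9.25
eef_pos: [0.5705, -0.1345, 0.2518]
ee_rot: [-3.141, -0.001, 3.108]
force: [0.2, 0.7, -1.5]
width: 0.0095
```

>>> {"name": "step_arm", "arguments": {
  "targets": [
    [[-0.018,-0.014,0],[0,0,1.9],-1],
    [[-0.018,-0.013,0],[0,0,1.9],-1],
    [[0,0,0],[0,0,0.5],-1],
    [[0,0,0],[0,0,0],-1],
    [[0,0,0],[0,0,0],-1],
    [[0,0,0],[0,0,0],-1],
    [[0,0,0],[0,0,0],-1],
    [[0,0,0],[0,0,0],-1]
  ]
}}

```text
t: 10.05
eef_pos: [0.6045, -0.1622, 0.2529]
ee_rot: [3.141, 0.001, 3.035]
force: [0.2, 0.3, -2.1]
width: 0.01
```

Run:
```python
from h import *
s=arm.get_state();print(s['t'],s['q'].round(3),s['eef_pos'],s['ee_rot'],s['width'],s['force'],s['moment'],s['qd'].round(3))
plan(s['eef_pos'],s['ee_rot'][2],[.606,-.165,s['eef_pos'][2]],3.034,1)
p,d=viewer.grab_frame('side');cv2.imwrite('pics/s5.png',cv2.resize(p[150:300,250:450,::-1],None,fx=4,fy=4))
p,d=viewer.grab_frame('top');cv2.imwrite('pics/t5.png',cv2.resize(p[80:230,270:470,::-1],None,fx=4,fy=4));X=cloud('top',d)
h=hsv(p);t=(abs(h[...,0].astype(int)-82)<12)&(h[...,1]>120)&(abs(X[...,2]-.207)<.02)
P=X[t];print(len(P),np.median(P[:,2]),rect(P))
```

```text
10.05 [ 0.049  0.263 -0.063 -0.    -1.244 -0.156] [ 0.60452438 -0.16224189  0.25294452] [3.14147306e+00 5.93113471e-04 3.03470679e+00] 0.010009830831648693 [ 0.23948164  0.31147377 -2.12698403] [0.02706639 0.09191104 0.00559618] [-0.003  0.003  0.004 -0.001 -0.003  0.   ]
[-0.0018 -0.0026 -0.    ] 0.04
975 0.20830394908504513 (array([ 602.5, -170.8]), array([172.1, 132.2]), 83.1)
```

View pics/s5.png

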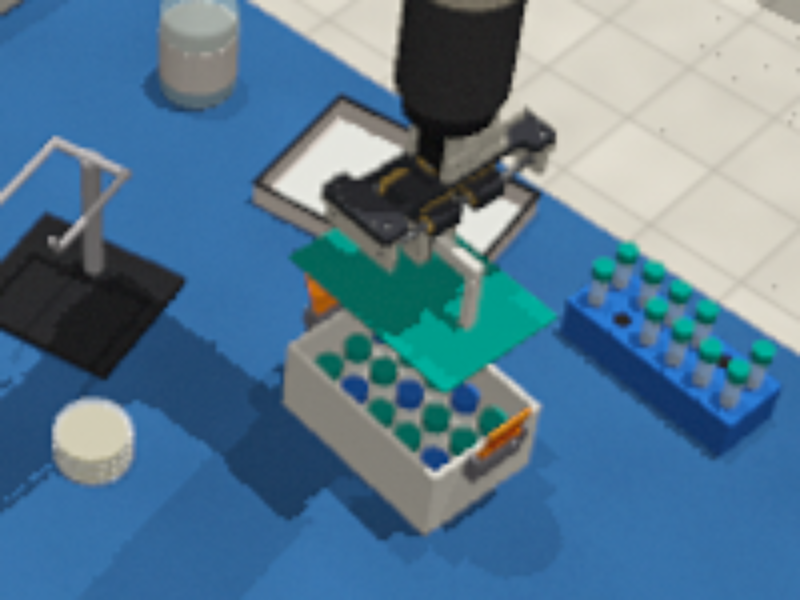

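View pics/t5.png

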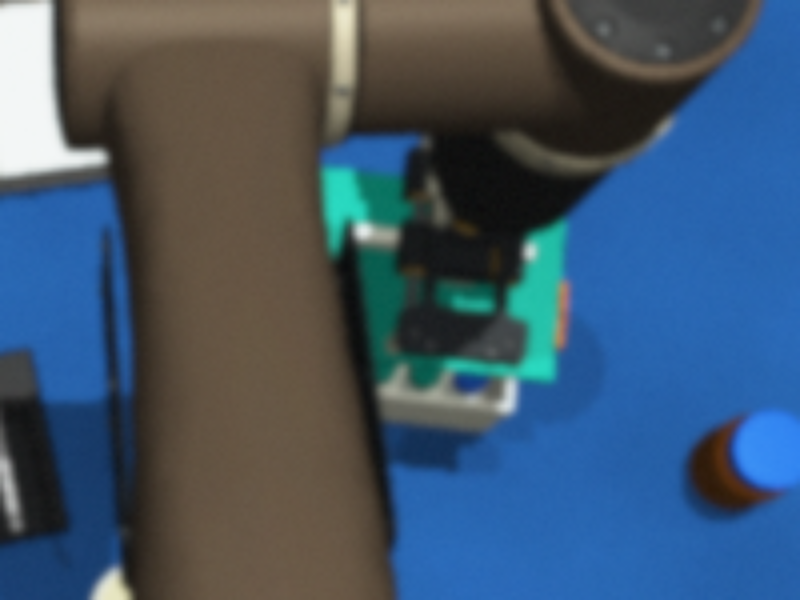

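Side and top views agree: the lid is level above the tub, about 2–3 mm off my target. I'll check the edge alignment with the wrist camera before lowering.

>>> {"name": "step_arm", "arguments": {
  "targets": [
    [[-0.0018,-0.0026,0],[0,0,0],-1],
    [[0,0,0.02],[0,0,0],-1],
    [[0,0,0.02],[0,0,0],-1],
    [[0,0,0],[0,0,0],-1],
    [[0,0,0],[0,0,0],-1],
    [[0,0,0],[0,0,0],-1],
    [[0,0,0],[0,0,0],-1],
    [[0,0,0],[0,0,0],-1]
  ]
}}

```text
t: 10.95
eef_pos: [0.6065, -0.1653, 0.2134]
ee_rot: [3.141, 0.001, 3.034]
force: [-0.5, -0.3, -1.9]
width: 0.0096
```

Run:
```python
from h import *
s,p,d,X=wrist('w6');print(s['eef_pos'],s['ee_rot'],s['force'])
h=hsv(p);m=np.zeros(p.shape[:2],bool);m[:]=1
t=m&(abs(h[...,0].astype(int)-82)<12)&(h[...,1]>100)&(abs(X[...,2]-.167)<.015)
P=X[t];T=toolT(s);L=(P-T[:3,3])@T[:3,:3]
print(len(P),np.median(P[:,2]),rect(L));print(np.percentile(L,[0.2,99.8],axis=0).round(4))
# panel front edge & sides in tool frame
for lo in np.arange(-.1,-.03,.01):
    q=L[(L[:,1]>lo)&(L[:,1]<lo+.01)]
    if len(q)>20: print(lo.round(3),len(q),q[:,0].min().round(4),q[:,0].max().round(4))
```

```text
[ 0.60652377 -0.16533274  0.21343264] [3.14148379e+00 1.31413968e-03 3.03420679e+00] [-0.54328477 -0.29411968 -1.88055171]
31512 0.1674967470805755 (array([  0.3, -13.1]), array([168.3, 133.8]), 89.8)
[[-0.0658 -0.0969  0.044 ]
 [ 0.0663  0.006   0.0478]]
-0.1 2895 -0.0664 0.0668
-0.09 3857 -0.0665 0.0667
-0.08 3854 -0.0667 0.0671
-0.07 3652 -0.0662 0.0669
-0.06 3066 -0.0662 0.067
-0.05 2958 -0.0663 0.0669
-0.04 2853 -0.0664 0.0671
-0.03 2730 -0.0656 0.0669
```

View pics/w6.png

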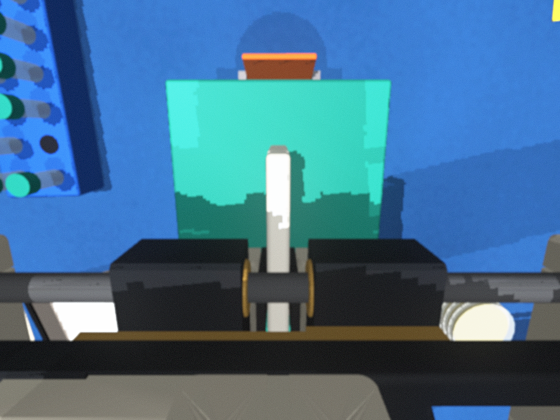

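The wrist view shows the lid square in the gripper: panel edges at ±66.5 mm, front edge at -97 mm. The right clip at (280,65) is centred on it. I'll lower in stages.

>>> {"name": "step_arm", "arguments": {
  "targets": [
    [[0,0,0.015],[0,0,0],-1],
    [[0,0,0.015],[0,0,0],-1],
    [[0,0,0.012],[0,0,0],-1],
    [[0,0,0.01],[0,0,0],-1],
    [[0,0,0.006],[0,0,0],-1],
    [[0,0,0.004],[0,0,0],-1],
    [[0,0,0],[0,0,0],-1],
    [[0,0,0],[0,0,0],-1]
  ]
}}

```text
t: 11.8
eef_pos: [0.6065, -0.1654, 0.151]
ee_rot: [-3.142, 0.001, 3.034]
force: [-0.7, -0.1, -1.6]
width: 0.0095
```

Run:
```python
from h import *
s=arm.get_state();print(s['eef_pos'],s['ee_rot'],s['width'],s['force'],s['moment'])
p,d=viewer.grab_frame('side');cv2.imwrite('pics/s7.png',cv2.resize(p[150:300,250:450,::-1],None,fx=4,fy=4))
```

```text
[ 0.60647104 -0.16536771  0.15096846] [-3.14150008e+00  5.90205044e-04  3.03429197e+00] 0.009519601589966523 [-0.67242729 -0.07040739 -1.57565998] [ 0.02679765  0.05655843 -0.03993746]
```

View pics/s7.png

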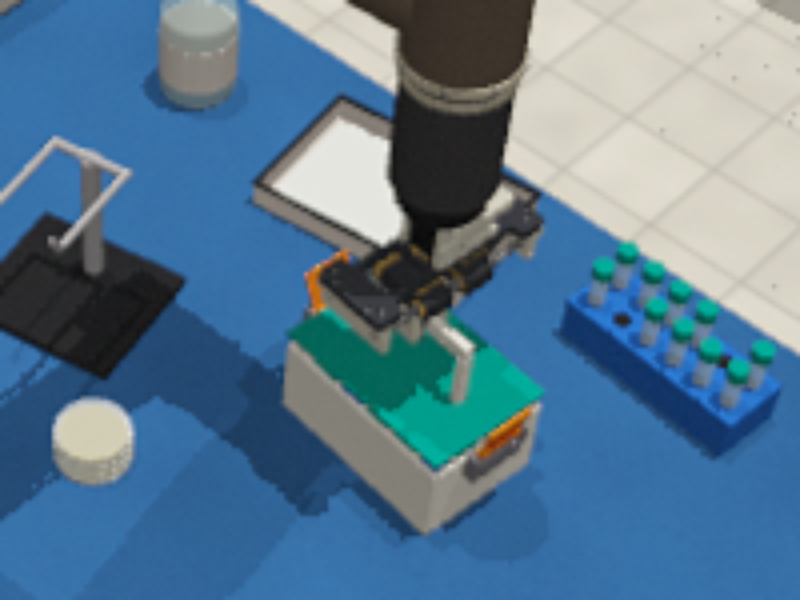

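The lid hangs square just above the rim. I'll lower it slowly into the mouth.

>>> {"name": "step_arm", "arguments": {
  "targets": [
    [[0,0,0.003],[0,0,0],-1],
    [[0,0,0.003],[0,0,0],-1],
    [[0,0,0.003],[0,0,0],-1],
    [[0,0,0.002],[0,0,0],-1],
    [[0,0,0.0015],[0,0,0],-1],
    [[0,0,0.001],[0,0,0],-1],
    [[0,0,0],[0,0,0],-1],
    [[0,0,0],[0,0,0],-1]
  ]
}}

```text
t: 12.65
eef_pos: [0.6062, -0.1653, 0.1371]
ee_rot: [3.142, 0.0, 3.034]
force: [0.3, 0.4, -1.0]
width: 0.0098
```

Run:
```python
from h import *
s=arm.get_state();print(s['eef_pos'],s['ee_rot'],s['width'],s['force'],s['moment'])
```

```text
[ 0.60623208 -0.16531897  0.13711606] [3.14158658e+00 1.79332045e-04 3.03417653e+00] 0.009830037048042434 [ 0.27097899  0.40251563 -1.01105724] [0.04342982 0.17041008 0.03096856]
```

>>> {"name": "step_arm", "arguments": {
  "targets": [
    [[0,0,0.0007],[0,0,0],-1],
    [[0,0,0],[0,0,0],-1],
    [[0,0,0.0007],[0,0,0],-1],
    [[0,0,0],[0,0,0],-1],
    [[0,0,0],[0,0,0],-1],
    [[0,0,0],[0,0,0],-1],
    [[0,0,0],[0,0,0],-1],
    [[0,0,0],[0,0,0],-1]
  ]
}}

```text
t: 13.45
eef_pos: [0.6063, -0.1653, 0.1371]
ee_rot: [-3.141, 0.001, 3.035]
force: [-4.5, 1.8, 10.1]
width: 0.0096
```

Run:
```python
from h import *
s,p,d,X=wrist('w8');print(s['eef_pos'],s['ee_rot'],s['force'],s['moment'])
h=hsv(p);t=(abs(h[...,0].astype(int)-82)<12)&(h[...,1]>100)&(abs(X[...,2]-.091)<.015)
P=X[t];c=np.linalg.lstsq(np.c_[P[:,:2]-P[:,:2].mean(0),np.ones(len(P))],P[:,2],rcond=None)[0]
print(len(P),np.median(P[:,2]),c,rect(P))
```

```text
[ 0.60628555 -0.16534723  0.13705265] [-3.14141850e+00  1.02865404e-03  3.03450196e+00] [-4.49315844  1.77880891 10.06921236] [ 0.87734223  1.67767906 -0.0472678 ]
31540 0.09114187457951227 [-0.00037535 -0.00027524  0.09114567] (array([ 604.6, -178.5]), array([168.5, 133.7]), 83.8)
```

View pics/w8.png

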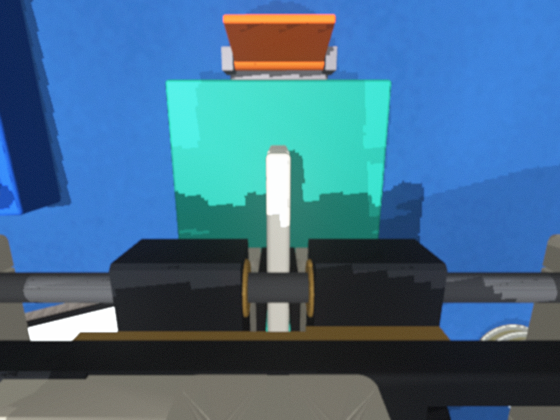

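The lid is seated: panel top at 0.0911, level to 0.0004, contact about 10 N. I'll release to half open and go up.

>>> {"name": "step_arm", "arguments": {
  "targets": [
    [[0,0,-0.001],[0,0,0],-1],
    [[0,0,0],[0,0,0],-0.7],
    [[0,0,0],[0,0,0],-0.4],
    [[0,0,0],[0,0,0],0],
    [[0,0,0],[0,0,0],0],
    [[0,0,0],[0,0,0],0],
    [[0,0,0],[0,0,0],0],
    [[0,0,0],[0,0,0],0]
  ]
}}

```text
t: 14.3
eef_pos: [0.6062, -0.1653, 0.1366]
ee_rot: [3.142, -0.0, 3.034]
force: [0.2, 0.6, -0.6]
width: 0.0437
```

Run:
```python
from h import *
s,p,d,X=wrist('w9');print(s['t'],s['eef_pos'],s['ee_rot'],s['width'],s['force'],s['moment'])
h=hsv(p);t=(abs(h[...,0].astype(int)-82)<12)&(h[...,1]>100)&(abs(X[...,2]-.091)<.015)
P=X[t];c=np.linalg.lstsq(np.c_[P[:,:2]-P[:,:2].mean(0),np.ones(len(P))],P[:,2],rcond=None)[0]
T=toolT(s);L=(P-T[:3,3])@T[:3,:3]
print(len(P),np.median(P[:,2]),c,rect(P),np.percentile(L,[0.2,99.8],axis=0).round(4))
o=(h[...,0]<14)&(h[...,1]>150)&(X[...,2]>.09)&(X[...,1]<-.25);Q=X[o]
t=np.array([-.106,.106]);ax=np.array([np.sin(.106),np.cos(.106)])
y=(Q[:,:2]-[.606,-.165])@ax;print('clipR y,z',np.percentile(y,[1,99]),np.percentile(Q[:,2],[1,99]))
i=Q[:,2]>np.percentile(Q[:,2],95);print(y[i].mean(),Q[i,2].mean())
```

```text
14.3 [ 0.60617097 -0.16530867  0.13663758] [ 3.14158133e+00 -3.17893380e-05  3.03413027e+00] 0.043719917126504804 [ 0.19783722  0.55315711 -0.56191448] [0.03225085 0.03821925 0.05430875]
36550 0.09114228422133748 [-0.00022286 -0.00012466  0.09114816] (array([ 604.6, -178.3]), array([168.8, 133.9]), 83.7) [[-0.0659 -0.0968  0.0436]
 [ 0.0662  0.07    0.0474]]
clipR y,z [-0.11776512 -0.10238963] [0.09448225 0.13527451]
-0.11572038740936902 0.13486111858834704
```

Released, and the lid stayed home: panel top 0.0911, level, centred. The right clip leans out, with its edge at tub y≈-0.116 and z≈0.135. Next I'll rise, shut the fingers, go outside the right clip and tilt so the body stays clear of the handle.

>>> {"name": "step_arm", "arguments": {
  "targets": [
    [[0,0,-0.01],[0,0,0],0],
    [[0,0,-0.02],[0,0,0],0],
    [[0,0,-0.025],[0,0,0],0],
    [[0,0,-0.025],[0,0,0],0],
    [[0,-0.03,-0.01],[0,0,0],-1],
    [[0,-0.04,0],[0,0,0],-1],
    [[0,-0.04,0],[0,0,0],-1],
    [[0,-0.04,0],[0,0,0],-1]
  ],
  "grip_force": 20
}}

```text
t: 15.15
eef_pos: [0.59, -0.3158, 0.2279]
ee_rot: [-3.141, 0.001, 3.035]
force: [1.0, 0.2, -0.1]
width: 0.0173
```

>>> {"name": "step_arm", "arguments": {
  "targets": [
    [[0,-0.005,0],[-8,0,0],-1],
    [[0,0,0],[-8,0,0],-1],
    [[0,0,0],[-8,0,0],-1],
    [[0,0,0],[0,0,0],-1],
    [[0,0,0],[0,0,0],-1],
    [[0,0,0],[0,0,0],-1],
    [[0,0,0],[0,0,0],-1],
    [[0,0,0],[0,0,0],-1]
  ]
}}

```text
t: 15.95
eef_pos: [0.5899, -0.3182, 0.2276]
ee_rot: [2.724, 0.001, 3.036]
force: [0.3, -0.7, -0.3]
width: 0.0002
```

```bash
cat >> h.py <<'E'
C=np.array([.606,-.165]);TH=-.106
def tub(p):
    p=np.atleast_2d(p);a=np.array([np.cos(TH),np.sin(TH)]);b=np.array([-np.sin(TH),np.cos(TH)])
    q=p[:,:2]-C;return np.c_[q@a,q@b,p[:,2]]
def st():
    s=arm.get_state();print('t',s['t'],'tub',tub(s['eef_pos'])[0].round(4),s['ee_rot'].round(3),'w',round(s['width'],4),'F',s['force'].round(2),'q',s['q'].round(2));return s
def mv(a,b,c,s):
    "tub dx, dy, dz -> tool"
    v=np.array([np.cos(TH)*a-np.sin(TH)*b,np.sin(TH)*a+np.cos(TH)*b,c])
    print((R.from_euler('xyz',s['ee_rot']).as_matrix().T@v).round(4))
E
python3 - <<'E'
from h import *
s=st();x,y,z=tub(s['eef_pos'])[0]
mv(-x,-.15-y,.118-z,s)
p,d=viewer.grab_frame('side');cv2.imwrite('pics/s10.png',cv2.resize(p[150:300,280:480,::-1],None,fx=4,fy=4))
E
```

```text
t 15.95 tub [ 2.000e-04 -1.540e-01  2.276e-01] [2.724e+00 1.000e-03 3.036e+00] w 0.0002 F [ 0.34 -0.71 -0.31] q [-0.45  0.48  0.29 -0.39 -1.53  0.39]
[ 0.0003 -0.0408  0.1018]
```

View pics/s10.png

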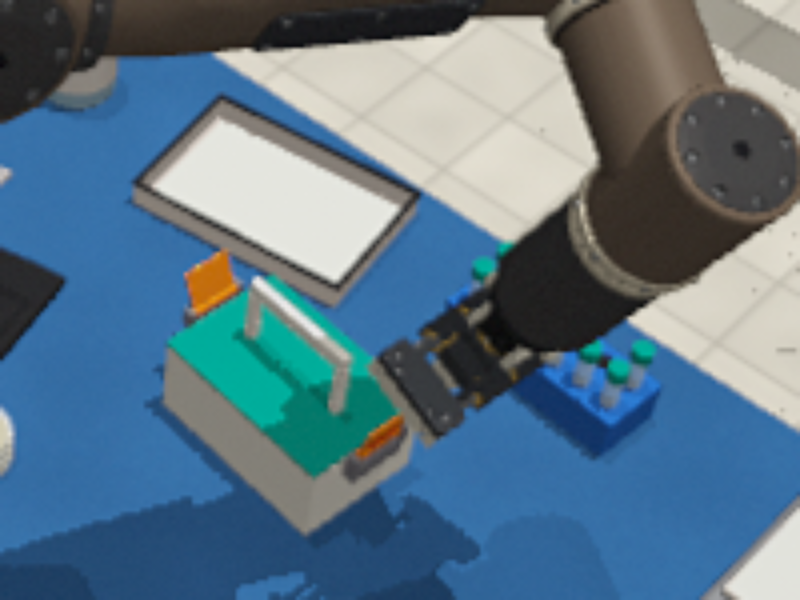

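Run:
```python
from h import *
z=np.load('pics/top0.npz');X=cloud('top',z['d'])
r=X[72:110,368:442].reshape(-1,3);r=r[r[:,2]>.02];print(np.percentile(r,[1,50,99],axis=0).round(3))
```

```text
[[ 0.791 -0.384  0.022]
 [ 0.822 -0.28   0.054]
 [ 0.873 -0.188  0.107]]
```

>>> {"name": "step_arm", "arguments": {
  "targets": [
    [[0,-0.008,0.02],[0,0,0],-1],
    [[0,-0.008,0.02],[0,0,0],-1],
    [[0,-0.008,0.02],[0,0,0],-1],
    [[0,-0.008,0.02],[0,0,0],-1],
    [[0,-0.008,0.02],[0,0,0],-1],
    [[0,0,0],[0,0,0],-1],
    [[0,0,0],[0,0,0],-1],
    [[0,0,0],[0,0,0],-1]
  ]
}}

```text
t: 16.8
eef_pos: [0.5908, -0.3156, 0.1207]
ee_rot: [2.724, 0.002, 3.035]
force: [-0.4, -0.3, -0.2]
width: 0.0008
```

Run:
```python
from h import *
s=st();x,y,z=tub(s['eef_pos'])[0]
print('in .065 flat');mv(-x,.05,0,s);print('then');mv(0,.02,-.018,s)
p,d=viewer.grab_frame('side');cv2.imwrite('pics/s11.png',cv2.resize(p[150:300,280:480,::-1],None,fx=4,fy=4))
```

```text
t 16.8 tub [ 0.0008 -0.1514  0.1207] [2.724e+00 2.000e-03 3.035e+00] w 0.0008 F [-0.45 -0.31 -0.18] q [-0.44  0.56  0.17 -0.4  -1.35  0.46]
in .065 flat
[0.0008 0.0457 0.0203]
then
[0.0001 0.011  0.0246]
```

View pics/s11.png

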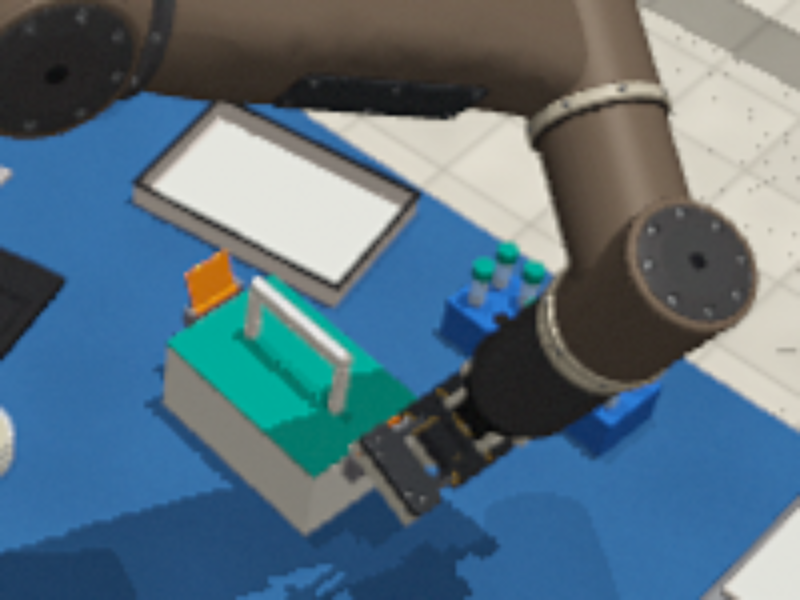

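The fingers are outside the right clip at about (390,430), below its edge height. I'll push inwards.

>>> {"name": "step_arm", "arguments": {
  "targets": [
    [[0,0.0073,0.0033],[0,0,0],-1],
    [[0,0.0073,0.0033],[0,0,0],-1],
    [[0,0.0073,0.0033],[0,0,0],-1],
    [[0,0.0073,0.0033],[0,0,0],-1],
    [[0,0.0073,0.0033],[0,0,0],-1],
    [[0,0.0073,0.0033],[0,0,0],-1],
    [[0,0.0073,0.0033],[0,0,0],-1],
    [[0,0,0],[0,0,0],-1]
  ]
}}

```text
t: 17.65
eef_pos: [0.5961, -0.2582, 0.1188]
ee_rot: [2.722, -0.0, 3.035]
force: [0.6, -0.2, -0.1]
width: 0.0008
```

Run:
```python
from h import *
s=st()
p,d=viewer.grab_frame('side');cv2.imwrite('pics/s12.png',cv2.resize(p[170:290,300:440,::-1],None,fx=5,fy=5))
```

```text
t 17.65 tub [ 0.     -0.0937  0.1188] [ 2.722 -0.     3.035] w 0.0008 F [ 0.57 -0.2  -0.07] q [-0.37  0.51  0.1  -0.42 -1.3   0.41]
```

View pics/s12.png

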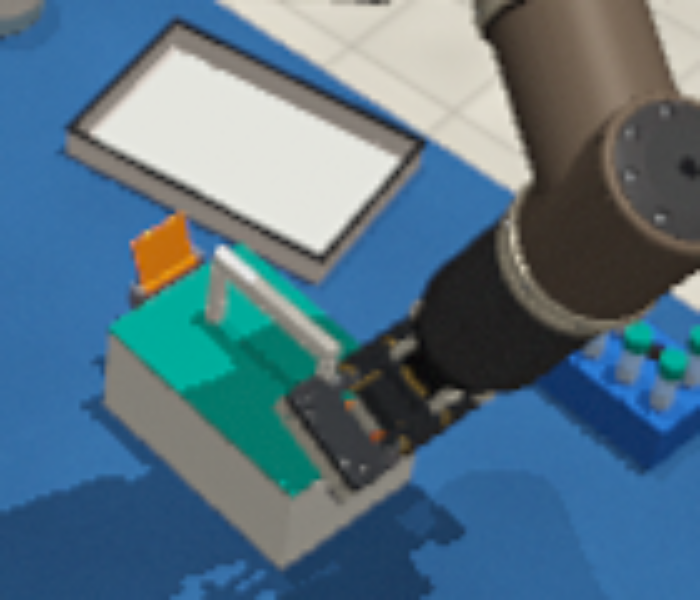

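>>> {"name": "step_arm", "arguments": {
  "targets": [
    [[0,0.0014,0.0045],[0,0,0],-1],
    [[0,0.0014,0.0045],[0,0,0],-1],
    [[0,0.0014,0.0045],[0,0,0],-1],
    [[0,0.0014,0.0045],[0,0,0],-1],
    [[0,0.0014,0.004],[0,0,0],-1],
    [[0,0,0.002],[0,0,0],-1],
    [[0,0,0],[0,0,0],-1],
    [[0,0,0],[0,0,0],-1]
  ]
}}

```text
t: 18.5
eef_pos: [0.5977, -0.2434, 0.0997]
ee_rot: [2.723, -0.0, 3.034]
force: [-0.9, -0.6, 0.7]
width: 0.0004
```

Run:
```python
from h import *
s=st()
p,d=viewer.grab_frame('side');cv2.imwrite('pics/s13.png',cv2.resize(p[170:290,300:440,::-1],None,fx=5,fy=5))
```

```text
t 18.5 tub [ 0.     -0.0788  0.0997] [ 2.723 -0.     3.034] w 0.0004 F [-0.86 -0.57  0.67] q [-0.35  0.52  0.07 -0.43 -1.25  0.41]
```

View pics/s13.png

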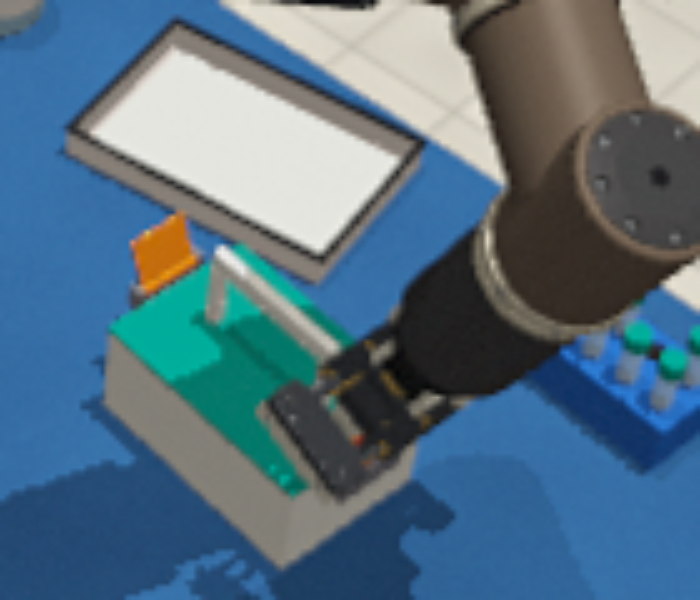

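>>> {"name": "step_arm", "arguments": {
  "targets": [
    [[0,-0.0004,0.0009],[0,0,0],-1],
    [[0,-0.0004,0.0009],[0,0,0],-1],
    [[0,0,0],[0,0,0],-1],
    [[0,0,0],[0,0,0],-1],
    [[0,0,0],[0,0,0],-1],
    [[0,0,0],[0,0,0],-1],
    [[0,0,0],[0,0,0],-1],
    [[0,0,0],[0,0,0],-1]
  ]
}}

```text
t: 19.35
eef_pos: [0.5978, -0.2435, 0.099]
ee_rot: [2.723, 0.001, 3.035]
force: [-2.5, -0.2, 9.2]
width: 0.0004
```

Run:
```python
from h import *
s=st()
```

```text
t 19.35 tub [ 0.0001 -0.0789  0.099 ] [2.723e+00 1.000e-03 3.035e+00] w 0.0004 F [-2.47 -0.24  9.23] q [-0.35  0.52  0.07 -0.43 -1.25  0.41]
```

Solid contact at 9 N, so the clip is pressed flat. I'll back off along the tool axis and take a look.

>>> {"name": "step_arm", "arguments": {
  "targets": [
    [[0,0,-0.005],[0,0,0],-1],
    [[0,0,-0.02],[0,0,0],-1],
    [[0,0,-0.03],[0,0,0],-1],
    [[0,0,-0.04],[0,0,0],-1],
    [[0,0,-0.04],[0,0,0],-1],
    [[0,0,-0.02],[8,0,0],-1],
    [[0,0,0],[8,0,0],-1],
    [[0,0,0],[8,0,0],-1]
  ]
}}

```text
t: 20.15
eef_pos: [0.5921, -0.3075, 0.2413]
ee_rot: [-3.136, 0.005, 3.033]
force: [-0.7, 0.3, -0.6]
width: 0.0005
```

Run:
```python
from h import *
s=st()
p,d=viewer.grab_frame('side');cv2.imwrite('pics/s14.png',cv2.resize(p[170:290,290:440,::-1],None,fx=5,fy=5))
x,y,z=tub(s['eef_pos'])[0];print(y,z);mv(-x,.155-y,.25-z,s)
```

```text
t 20.15 tub [ 0.0012 -0.1432  0.2413] [-3.136  0.005  3.033] w 0.0005 F [-0.66  0.29 -0.61] q [-0.18  0.33  0.01  0.01 -1.24  0.07]
-0.14321589105709084 0.24130723292272283
[ 0.0019  0.2982 -0.0103]
```

View pics/s14.png

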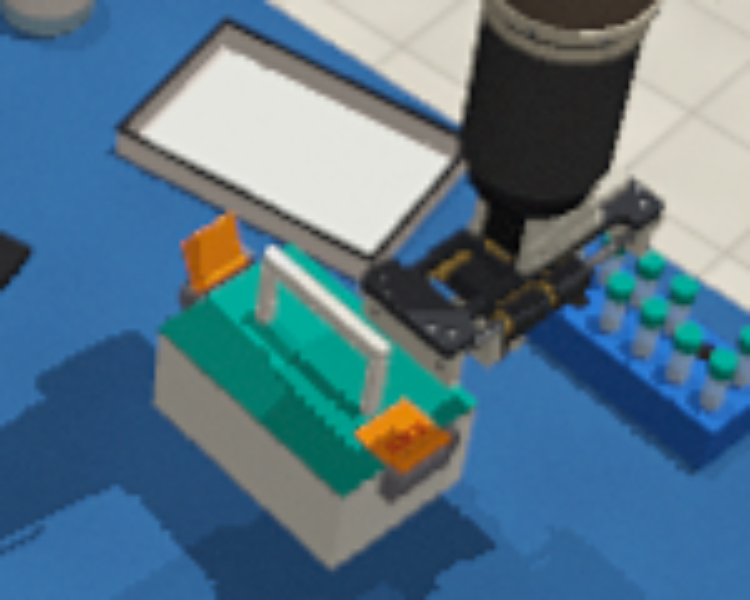

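The right clip lies flat on the lid at about (405,435). I'll mirror the motion on the left side, crossing at z≈0.25, well above the handle (0.164).

>>> {"name": "step_arm", "arguments": {
  "targets": [
    [[0.001,0.02,-0.01],[0,0,0],-1],
    [[0,0.045,0],[0,0,0],-1],
    [[0,0.045,0],[0,0,0],-1],
    [[0,0.045,0],[0,0,0],-1],
    [[0,0.045,0],[0,0,0],-1],
    [[0,0.045,0],[0,0,0],-1],
    [[0,0.038,0],[0,0,0],-1],
    [[0,0.015,0],[0,0,0],-1]
  ]
}}

```text
t: 21.0
eef_pos: [0.622, -0.0066, 0.249]
ee_rot: [3.141, -0.001, 3.037]
force: [-0.0, -1.0, 0.6]
width: -0.0
```

>>> {"name": "step_arm", "arguments": {
  "targets": [
    [[0,0,0],[8,0,0],-1],
    [[0,0,0],[8,0,0],-1],
    [[0,0,0],[8,0,0],-1],
    [[0,0,0],[0,0,0],-1],
    [[0,0,0],[0,0,0],-1],
    [[0,0,0],[0,0,0],-1],
    [[0,0,0],[0,0,0],-1],
    [[0,0,0],[0,0,0],-1]
  ]
}}

```text
t: 21.8
eef_pos: [0.622, -0.0107, 0.2499]
ee_rot: [-2.724, 0.001, 3.033]
force: [0.2, 0.5, -0.0]
width: 0.0002
```

Run:
```python
from h import *
s=st();x,y,z=tub(s['eef_pos'])[0]
mv(-x,.151-y,.120-z,s)
p,d=viewer.grab_frame('side');cv2.imwrite('pics/s15.png',cv2.resize(p[150:290,250:400,::-1],None,fx=4,fy=4))
p,d=viewer.grab_frame('top');cv2.imwrite('pics/t15.png',cv2.resize(p[80:230,200:420,::-1],None,fx=3,fy=3))
```

```text
t 21.8 tub [-0.0004  0.1552  0.2499] [-2.724e+00  1.000e-03  3.033e+00] w 0.0002 F [ 0.17  0.5  -0.03] q [ 0.5   0.33 -0.19  0.35 -1.31 -0.74]
[-0.0003  0.0489  0.1205]
```

View pics/s15.png

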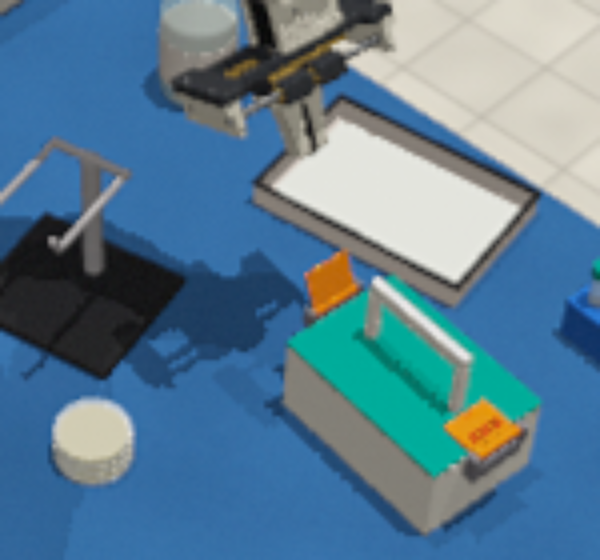

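View pics/t15.png

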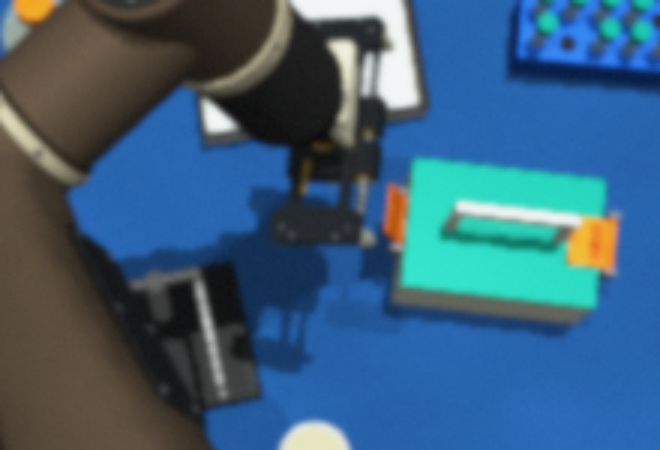

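Both views show the left clip (top view (395,210)) still open and the right one flat, with the tool outside the left clip. I'll descend.

>>> {"name": "step_arm", "arguments": {
  "targets": [
    [[0,0.009,0.022],[0,0,0],-1],
    [[0,0.01,0.025],[0,0,0],-1],
    [[0,0.01,0.025],[0,0,0],-1],
    [[0,0.01,0.025],[0,0,0],-1],
    [[0,0.01,0.0235],[0,0,0],-1],
    [[0,0,0],[0,0,0],-1],
    [[0,0,0],[0,0,0],-1],
    [[0,0,0],[0,0,0],-1]
  ]
}}

```text
t: 22.7
eef_pos: [0.6225, -0.0137, 0.1209]
ee_rot: [-2.724, 0.002, 3.034]
force: [-0.3, -0.1, -0.0]
width: 0.0006
```

Run:
```python
from h import *
s=st();x,y,z=tub(s['eef_pos'])[0]
mv(-x,.0937-y,.119-z,s);mv(0,-.015,-.0195,s)
p,d=viewer.grab_frame('side');cv2.imwrite('pics/s16.png',cv2.resize(p[150:290,250:400,::-1],None,fx=4,fy=4))
```

```text
t 22.7 tub [0.0004 0.1522 0.1209] [-2.724e+00  2.000e-03  3.034e+00] w 0.0006 F [-0.29 -0.05 -0.05] q [ 0.49  0.43 -0.36  0.4  -1.05 -0.84]
[ 0.0003 -0.0527  0.0255]
[ 0.     -0.0058  0.0239]
```

View pics/s16.png

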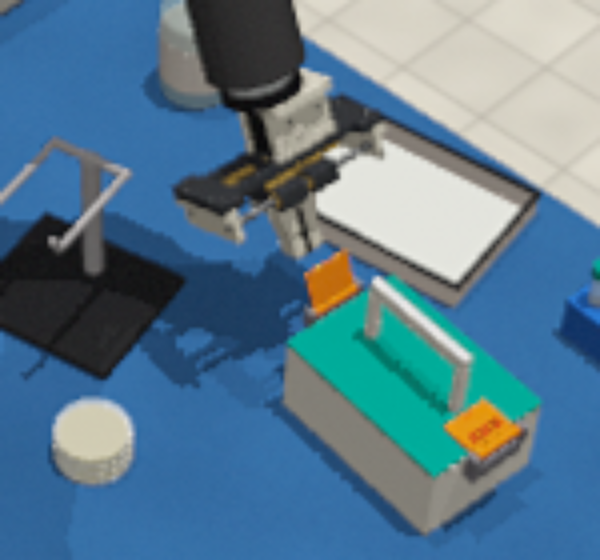

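The fingers are outside the left clip, at about (305,245). I'll push inwards and then down.

>>> {"name": "step_arm", "arguments": {
  "targets": [
    [[0,-0.0075,0.0036],[0,0,0],-1],
    [[0,-0.0075,0.0036],[0,0,0],-1],
    [[0,-0.0075,0.0036],[0,0,0],-1],
    [[0,-0.0075,0.0036],[0,0,0],-1],
    [[0,-0.0075,0.0036],[0,0,0],-1],
    [[0,-0.0075,0.0036],[0,0,0],-1],
    [[0,-0.0075,0.0036],[0,0,0],-1],
    [[0,0,0],[0,0,0],-1]
  ]
}}

```text
t: 23.55
eef_pos: [0.6146, -0.0732, 0.1175]
ee_rot: [-2.722, -0.001, 3.033]
force: [0.8, -0.6, 0.0]
width: 0.0006
```

Run:
```python
from h import *
s=st();x,y,z=tub(s['eef_pos'])[0]
mv(-x,.0785-y,.0997-z,s)
p,d=viewer.grab_frame('side');cv2.imwrite('pics/s17.png',cv2.resize(p[150:290,250:400,::-1],None,fx=4,fy=4))
```

```text
t 23.55 tub [-0.0011  0.0922  0.1175] [-2.722e+00 -1.000e-03  3.033e+00] w 0.0006 F [ 0.78 -0.59  0.01] q [ 0.4   0.41 -0.42  0.43 -1.   -0.8 ]
[-0.0012 -0.0053  0.0218]
```

View pics/s17.png

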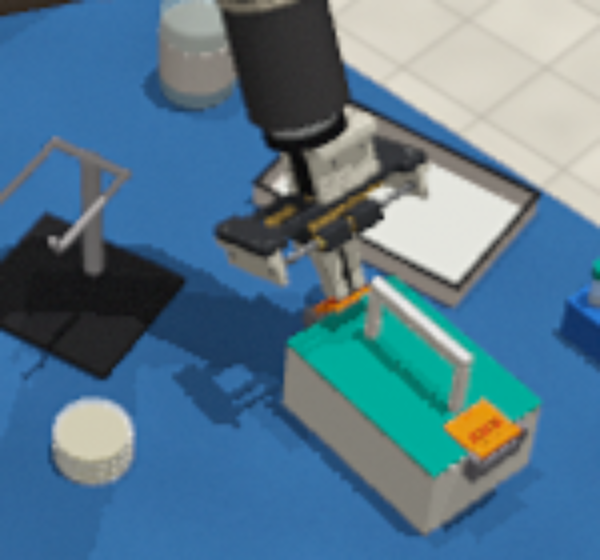

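>>> {"name": "step_arm", "arguments": {
  "targets": [
    [[0,-0.0013,0.0045],[0,0,0],-1],
    [[0,-0.0013,0.0045],[0,0,0],-1],
    [[0,-0.0013,0.0045],[0,0,0],-1],
    [[0,-0.0013,0.0045],[0,0,0],-1],
    [[0,0,0.0035],[0,0,0],-1],
    [[0,0.0004,0.001],[0,0,0],-1],
    [[0,0,0],[0,0,0],-1],
    [[0,0,0],[0,0,0],-1]
  ]
}}

```text
t: 24.4
eef_pos: [0.6139, -0.0854, 0.0993]
ee_rot: [-2.722, 0.0, 3.034]
force: [-0.7, 1.1, 3.5]
width: 0.0005
```

Run:
```python
from h import *
s=st()
```

```text
t 24.4 tub [-0.0006  0.08    0.0993] [-2.722  0.     3.034] w 0.0005 F [-0.7   1.14  3.55] q [ 0.38  0.43 -0.45  0.46 -0.95 -0.81]
```

>>> {"name": "step_arm", "arguments": {
  "targets": [
    [[0,0.0003,0.0007],[0,0,0],-1],
    [[0,0,0],[0,0,0],-1],
    [[0,0,0],[0,0,0],-1],
    [[0,0,-0.004],[0,0,0],-1],
    [[0,0,-0.02],[0,0,0],-1],
    [[0,0,-0.03],[0,0,0],-1],
    [[0,0,-0.04],[0,0,0],-1],
    [[0,0,-0.03],[0,0,0],-1]
  ]
}}

```text
t: 25.2
eef_pos: [0.6193, -0.0344, 0.2131]
ee_rot: [-2.723, 0.0, 3.034]
force: [1.0, -0.0, -0.7]
width: 0.0004
```

>>> {"name": "step_arm", "arguments": {
  "targets": [
    [[0,0.02,-0.03],[-8,0,0],-1],
    [[0,0.04,-0.02],[-8,0,0],-1],
    [[0,0.03,-0.02],[-8,0,0],-1],
    [[0,0,0],[0,0,0],-1],
    [[0,0,0],[0,0,0],-1],
    [[0,0,0],[0,0,0],-1],
    [[0,0,0],[0,0,0],-1],
    [[0,0,0],[0,0,0],-1]
  ]
}}

```text
t: 26.0
eef_pos: [0.6301, 0.0709, 0.2533]
ee_rot: [-3.14, -0.002, 3.034]
force: [-0.1, -1.1, -0.6]
width: 0.0006
```

Run:
```python
from h import *
s,p,d,X=wrist('w20');s=st()
h=hsv(p);m=np.zeros(p.shape[:2],bool);m[:236]=1
t=m&(abs(h[...,0].astype(int)-82)<12)&(h[...,1]>100)&(abs(X[...,2]-.091)<.015)
P=tub(X[t]);print('lid',len(P),np.median(P[:,2]),rect(P),np.percentile(P,[.3,99.7],axis=0).round(4))
c=np.linalg.lstsq(np.c_[P[:,:2],np.ones(len(P))],P[:,2],rcond=None)[0];print('tilt',c[:2])
o=m&(h[...,0]<20)&(h[...,1]>150)&(X[...,2]>.07)
Q=tub(X[o]);
for sg in(1,-1):
    q=Q[Q[:,1]*sg>0]
    if len(q)>30:
        q=q[(abs(q[:,1])<.1)];print('clip',sg,len(q),np.percentile(q,[2,98],axis=0).round(4),'slope',np.polyfit(q[:,1],q[:,2],1).round(4))
p,d=viewer.grab_frame('side');cv2.imwrite('pics/s20.png',cv2.resize(p[150:290,250:430,::-1],None,fx=4,fy=4))
```

```text
t 26.05 tub [-0.0008  0.2372  0.2536] [-3.140e+00 -1.000e-03  3.034e+00] w 0.0003 F [-0.02  0.13 -1.23] q [ 0.42  0.28 -0.04  0.   -1.25 -0.53]
lid 4732 0.0911107571935757 (array([ 0.2, 78.2]), array([ 39.7, 133.3]), 90.0) [[-0.0659  0.0588  0.0885]
 [ 0.0664  0.0978  0.0934]]
tilt [-0.00018715 -0.00575739]
clip 1 2522 [[-0.024   0.0648  0.0942]
 [ 0.0229  0.0992  0.0976]] slope [0.0097 0.0951]
```

View pics/w20.png

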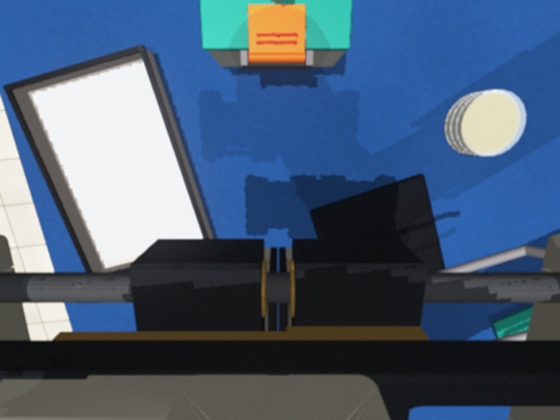

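View pics/s20.png

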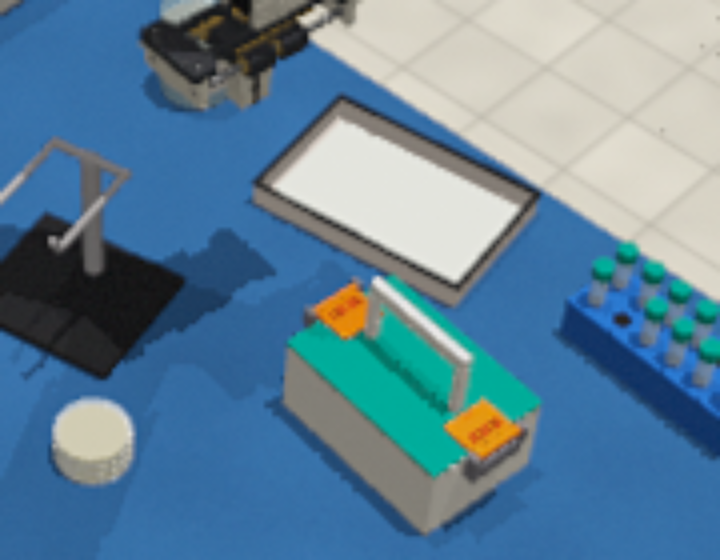

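Run:
```python
from h import *
p,d=viewer.grab_frame('top');X=cloud('top',d);h=hsv(p)
b=(X[...,2]>.08)&(X[...,2]<.11)
t=b&(abs(h[...,0].astype(int)-82)<12)&(h[...,1]>100);P=tub(X[t]);P=P[(abs(P[:,0])<.09)&(abs(P[:,1])<.12)];print('lid',rect(P),np.median(P[:,2]))
for name in('top','side'):
    if name=='side': p,d=viewer.grab_frame('side');X=cloud('side',d);h=hsv(p)
    o=(h[...,0]<20)&(h[...,1]>150);Q=tub(X[o]);Q=Q[(abs(Q[:,0])<.03)&(abs(Q[:,1])<.125)&(Q[:,2]>.08)]
    for sg in(1,-1):
        q=Q[(Q[:,1]*sg>.05)&(Q[:,1]*sg<.1)];print(name,sg,len(q),np.median(q[:,2]).round(4),np.percentile(q[:,1],[2,98]).round(3),q[:,2].max().round(4),np.polyfit(q[:,1],q[:,2],1).round(3))
```

```text
lid (array([0.8, 1.7]), array([199. , 134.5]), 90.0) 0.09245976333203654
top 1 153 0.0975 [0.067 0.099] 0.1051 [0.012 0.097]
top -1 96 0.0978 [-0.1   -0.065] 0.1051 [0.042 0.101]
side 1 81 0.0973 [0.067 0.1  ] 0.115 [0.001 0.098]
side -1 107 0.0976 [-0.098 -0.064] 0.1087 [-0.026  0.096]
```

Both clips read flat (slopes under 0.05 rad, free edges at |y|≈0.065). The lid is centred within about 2 mm, and the arm is clear. I'll hand in.

Run:
```python
from station import ticket
print(ticket.job_done())
```

```text
the job is handed in; nothing more can be done
None
```

The tub is closed and the job is handed in, at about 26 s on the robot's clock. I lifted the teal lid up and off the hook, set it home on the tub and let go. Then I folded the right clip down flat, and after it the left one.

My last checks before handing in:
- **Lid:** the panel top is at 0.091 m against a nominal 0.091 m. It was level within 0.001 rad just after release and square to the tub. Its centre is within about 2 mm of the tub's centre in the top view.
- **Clips:** both lie flat with their tops at about 0.097 m. Their measured slopes are at most 0.042 rad, under the 0.12 rad limit.
- **Robot:** the arm is clear of everything, with no contact force beyond sensor noise.
- **Other things on the bench:** no contact with the jar, beaker or dishes was seen or felt, but I did not re-measure their positions at the end.

Two final readings disagreed slightly with the rest. The last wrist view gave a tilt of 0.006 rad, but it fitted only a narrow 40 mm strip of the lid. The top camera read the panel about 1.4 mm high, probably a bias like the 2–3 mm high readings it gave earlier. Neither is outside tolerance.

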